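# Feel for the sticky spot on a shoe-rack divider track

### The arm

A 6-joint arm with a two-finger parallel gripper is mounted at the origin on the work surface. World frame = base frame: x ahead of the robot, y to its left, z up, the work surface at z = 0. Lengths are in m, angles in rad, forces in N, time in s.
With the tool pointing down it reaches from about 0.35 to 0.925 m from the base axis. Payload 6.4 kg.
Tool frame: the origin (TCP) lies midway between the tips of the shut fingers; the grasp point (between the pads) lies 19 mm behind it (ctrl.grip_point_offset is the distance from the TCP to the grasp point, in m); x points along the fingers, y is the direction in which the jaws open and shut, and the axes are right-handed (so a half turn about x gives the same grasp; the last joint's range is limited). The gripper opens to 94 mm and grips with 3 to 60 N. Pads are 16 mm wide; open, the fingers measure 119 mm over their backs; the gripper's body (75 mm by 177 mm) begins 78 mm behind the grasp point.
Start: joints at [1.081, 0.245, 1.558, -0, 1.339, -0.174], TCP at [0.202, 0.618, 0.205] pointing down, gripper open.
Joint ranges: [-3.13, 3.13], [-1.02, 2.26], [0.13, 2.54], [-0.95, 4.09], [0.21, 2.88], [-2.74, 2.74]. Speed limits (rad/s): [2.57, 2.57, 3.14, 3.14, 3.14, 3.14].

### API

Orientations are given as a rotation vector (axis times angle).
In Python, from workcell import ctrl, vision gives the robot as it stands.
- The arm moves only by the tool jog_arm, never from a script. Its argument "deltas" is a list of rows, each an object with "xyz": the shift along the tool's x, y, z in cm, a list of three; "delta_rot": the turn, a rotation vector about the tool's x, y, z in degrees, a list of three; "jaw": the gripper command: -1 is shut, 1 is fully open, values between are in proportion. A call has 1 to 10 rows; each row is the pose to reach, as a shift and turn from the pose commanded when the call began, along the tool's axes at that moment; what a row does not reach only later rows make up. A row lasts 1/12 s, in which the tool goes at most 41.7 mm and 7.16 degrees, less where a joint would pass 70% of its speed; a pose out of reach is approached as far as the arm can. A call with a gripper value outside its range is refused whole. The fingers move at their own pace and stop on an object; "squeeze" is the grip in N (left out, the last holds). Time passes only in rows, so rows that repeat a pose let the fingers close. It gives the time, the measured TCP pose, the force and the opening at its end, in the units of the state.
- ctrl.state(): the state, without advancing time (a new reading comes with each control period).
- vision.get_image(name): name is "scene" or "top" or "wrist"; returns the picture (480x640x3 uint8, red, green, blue); there is no depth.
- vision.camera_model(name): a dict with "camera_matrix" (3x3 intrinsics, pixels), "rvec" (rotation vector, rad) and "tvec" (3), from world to camera coordinates, as OpenCV has them. Camera axes: x right, y down, z forward; pixel columns grow to the right and rows downward; lengths in m; the calibration is good to about 2 mm. A picture is of the moment at which its call begins: read the wrist's pose just before it. camera_model takes no time and is no camera call; for the wrist camera it gives the pose at the moment of the call.
- ctrl.job_done(): hands the job in, once; it reports no verdict.
The state is a dict: "time_s": time; "joint_positions": joint angles; "dq": joint speeds; "joint_torque": joint torques, N m; "ee_pos": TCP position; "eef_rot": TCP orientation; "contact_force": force on the tool from outside, world axes, zero at the start; "torque": the same for the moment, N m; "width": finger opening in m.
Only numpy, scipy, OpenCV 4.12 (cv2) and the standard library are available. Lean on these libraries where they do the work, as an engineer would, in place of code of your own. Each camera call takes 0.05 s, during which the arm holds its last target.

### The job

Run the sliding shoe divider gently along the whole of its track, first until it touches the bumper at the far end from where it starts and then back until it touches the other bumper, never ramming a bumper, and feel for the one place where it drags. Then leave the divider standing, let go, right on that sticky spot so that I can see where to wax the track. Leave the shoe trees, the door wedge and the scraper plate where they are.

Things in the scene. Friction and masses are not known exactly. Their poses are not given: they have to be found in the camera images.
- track: Straight aluminium track, 390 mm long, 50 mm wide, on a wooden base plate (410 x 110 x 6 mm) fixed to the shelf. Origin at shelf height (z = 0) under its middle; its y axis runs along it from the near to the far bumper; z is up. A dark steel end block 22 mm long, 46 mm high stands at each end, its middle 184 mm from the track's middle.
- track_mid (a point): Middle of the track's top, 22 mm above the shelf. The one sticky spot is hidden, between 40 mm on the near side and 90 mm on the far side of here. Within 10 mm either way of it the carriage's middle drags: about 8 to 13 N, most on going in, alike both ways; elsewhere about 2 N. A carriage left on the spot stays there.
- carriage: Divider's black carriage block, 50 mm long (along the track), 62 mm wide, 24 to 50 mm above the shelf. Slides only along the track's y. Origin at shelf height under its middle; axes as the track's. Its middle is 130 mm from the track's middle when it just touches either bumper. It starts 10 to 50 mm short of touching the near bumper.
- fin (a point): Point at the middle of the plywood fin, 100 mm above the shelf. The fin is 12 mm thick along the track, 70 mm wide across it, and rises from 50 to 130 mm above the shelf over the carriage's middle; it can be gripped from above across its 12 mm.
- bumper_near: Rubber bumper, 16 mm across, sticking out of the near end block towards the carriage, 37 mm above the shelf; the origin is the middle of its face, 155 mm from the track's middle. It is springy and gives about 0.7 mm per newton along the track, up to 16 mm; 20 N on it counts as ramming.
- bumper_far: The same rubber bumper at the far end of the track (track's +y end).
- tree_left: Red cedar shoe tree with a brass hook, 270 mm long, 62 mm wide, 70 mm high, lying on the shelf to the left; origin in the middle of its underside. Bystander.
- tree_right: The same shoe tree on the right. Bystander.
- wedge: Black rubber door wedge, 110 x 42 x 33 mm, lying beyond the track; origin in the middle of its underside. Bystander.
- scraper: Galvanised boot scraper plate, 90 x 170 mm, 14 mm high with five ribs, lying beyond the track; origin in the middle of its underside. Bystander.

How it is judged:
On the way, in this order (a step that is already met when the one before it is completed fails the run):
1. the divider has been run to the far bumper and touches it (contact force between carriage and bumper_far above 1 N), for 0.1 s.
2. then it has been run back to the near bumper and touches it (contact force between carriage and bumper_near above 1 N), for 0.1 s.
At the end, for the whole second after the job is handed in: The divider stands still on the sticky spot: within about 10 mm of it along the track, where the sticky place still presses on the carriage (over 2 N); it touches neither bumper, and the shoe trees, wedge and scraper plate are within 20 mm of where they were (contact force between carriage and track above 2 N and linear speed of carriage below 0.004 m/s and contact force between anything else and bumper_near below 0.5 N and contact force between anything else and bumper_far below 0.5 N and distance of each of tree_left, tree_right, wedge, scraper from where it was at the start of the episode below 0.02 m).
It fails at once if the divider is rammed into a bumper (over 20 N) (contact force between carriage and bumper_far above 20 N or contact force between carriage and bumper_near above 20 N).
It fails at once if a shoe tree, the wedge or the scraper plate is moved more than 20 mm (distance of any of tree_left, tree_right, wedge, scraper from where it was at the start of the episode above 0.02 m).
It also fails if it takes over 72 s, if anything falls off the work surface, if the arm or the gripper's body presses on something with over 40 N, if the wrist force passes 120 N, or if a joint passes its speed limit or range.

## Working session

There is one attempt and no reset: what is moved stays moved. The work goes in short steps, Python scripts to look and compute and a tool call to move; the robot and the scene stay as the last step left them, time stands still between calls to the robot, and variables do not carry over. Pictures are saved under pics/ and viewed, and the job is handed in when it is done.

Besides the shell and the picture viewer there is one more tool, called after "Call:" as a command line: name --argument value ..., lists and objects as JSON in quotes. jog_arm: Moves the arm, as the interface text tells. Its arguments: {"type":"object","properties":{"deltas":{"type":"array","items":{"type":"object","properties":{"xyz":{"type":"array","items":{"type":"number"}},"delta_rot":{"type":"array","items":{"type":"number"}},"jaw":{"type":"number"}}}},"squeeze":{"type":"number"}},"required":["deltas"]}

```bash
mkdir -p pics
python3 - <<'E'
from workcell import ctrl, vision
import cv2,numpy as np
print(ctrl.state(), ctrl.grip_point_offset)
for n in ("scene","top"):
    im=vision.get_image(n); cv2.imwrite(f"pics/{n}0.png",im[:,:,::-1])
    m=vision.camera_model(n); print(n,m)
E
```

```text
{'time_s': 0.0, 'joint_positions': array([ 1.08088478e+00,  2.45766130e-01,  1.55898135e+00, -1.59764640e-05,
        1.33872320e+00, -1.74084707e-01]), 'dq': array([ 0.00049838,  0.00038524, -0.00048954,  0.00101127, -0.00073021,
        0.00088065]), 'joint_torque': array([ 7.58199690e-05, -4.15826404e+01, -3.14609492e+01,  6.84593408e-02,
        3.31889524e-02, -1.03825143e-04]), 'ee_pos': array([0.20159644, 0.61732128, 0.2043936 ]), 'eef_rot': array([ 0.2464775 ,  1.55714578, -0.24928414]), 'contact_force': array([0.64148676, 0.7406442 , 0.59563504]), 'torque': array([-0.02442795, -0.00339503,  0.000268  ]), 'width': 0.09411086394451355} 0.0188
scene {'camera_matrix': array([[499.374529  ,   0.        , 318.63381892],
       [  0.        , 499.374529  , 236.16819206],
       [  0.        ,   0.        ,   1.        ]]), 'rvec': array([ 2.38416392,  1.11055261, -0.31207987]), 'tvec': array([-0.41185315, -0.35383093,  1.45473313])}
top {'camera_matrix': array([[511.16227737,   0.        , 321.98982622],
       [  0.        , 511.16227737, 238.78881963],
       [  0.        ,   0.        ,   1.        ]]), 'rvec': array([ 2.13600261, -2.16489235,  0.14442293]), 'tvec': array([0.00426114, 0.62019292, 1.10908996])}
```

View pics/scene0.png

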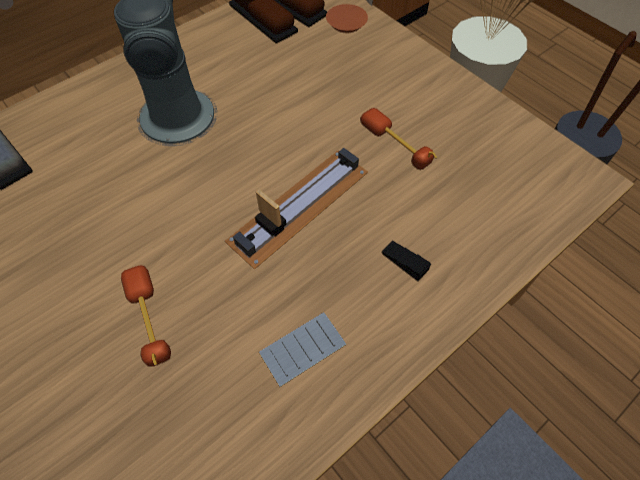

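View pics/top0.png

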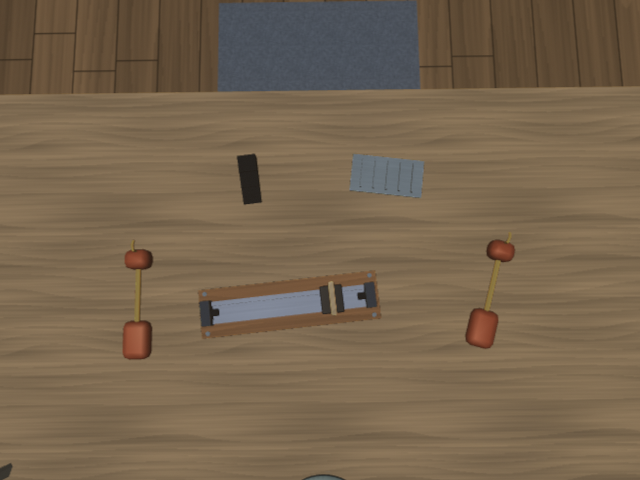

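The top view shows the plate (about 199–380, 272–337), the end blocks at about (207,313) and (371,294), and the carriage with its fin at about (333,298). I'll measure these now.

```bash
cat > h.py <<'E'
from workcell import ctrl, vision
import cv2,numpy as np
def ray(n,uv,z,m=None):
    m=m or vision.camera_model(n); R=cv2.Rodrigues(m["rvec"])[0]; t=m["tvec"]
    d=R.T@np.linalg.inv(m["camera_matrix"])@np.array([*uv,1.]); c=-R.T@t
    return c+d*(z-c[2])/d[2]
E
python3 - <<'E'
from h import *
im=cv2.imread("pics/top0.png"); hsv=cv2.cvtColor(im,cv2.COLOR_BGR2HSV)
cv2.imwrite("pics/crop0.png",cv2.resize(im[262:347,190:390],None,fx=4,fy=4,interpolation=cv2.INTER_CUBIC))
roi=np.zeros(im.shape[:2],np.uint8); roi[262:347,190:390]=255
for p in [(295,278),(250,305),(333,298),(207,313),(371,294),(327,300),(295,265)]: print(p,hsv[p[1],p[0]])
# lavender track and dark blobs
def blobs(lo,hi,nm,amin=15):
    mk=cv2.inRange(hsv,lo,hi)&roi
    for c in cv2.findContours(mk,cv2.RETR_EXTERNAL,cv2.CHAIN_APPROX_NONE)[0]:
        if cv2.contourArea(c)>amin: print(nm,cv2.contourArea(c),cv2.minAreaRect(c))
blobs((100,30,100),(140,255,255),"track")
blobs((0,0,0),(179,255,62),"dark")
blobs((10,60,135),(25,160,255),"fin")
E
```

```text
(295, 278) [ 17  90 128]
(250, 305) [112  37 152]
(333, 298) [ 18  76 148]
(207, 313) [114  21  60]
(371, 294) [110  25  61]
(327, 300) [17 40 58]
(295, 265) [ 17  90 125]
track 2075.0 ((266.1019287109375, 306.51690673828125), (20.693866729736328, 109.26019287109375), 83.48019409179688)
track 347.5 ((353.5077209472656, 296.56158447265625), (20.589767456054688, 21.706077575683594), 82.87498474121094)
dark 269.0 ((209.3672637939453, 313.0088806152344), (24.14639663696289, 17.627534866333008), 86.18592071533203)
dark 177.0 ((324.5576477050781, 299.6663818359375), (27.50978660583496, 7.985480308532715), 83.41805267333984)
dark 151.5 ((338.969482421875, 298.2255859375), (27.166156768798828, 6.736323833465576), 83.6598129272461)
dark 234.0 ((366.0538635253906, 294.9308166503906), (24.186771392822266, 16.744688034057617), 82.87498474121094)
fin 16.5 ((194.5, 326.5), (3.0, 9.0), 90.0)
fin 26.5 ((193.5, 295.0), (4.0, 7.0), 90.0)
fin 58.5 ((383.5, 288.0), (8.0, 11.0), 90.0)
fin 109.0 ((332.0076904296875, 297.56158447265625), (33.6134147644043, 4.341216087341309), 82.87498474121094)
fin 19.5 ((230.5, 281.0), (2.0, 41.0), 90.0)
```

View pics/crop0.png

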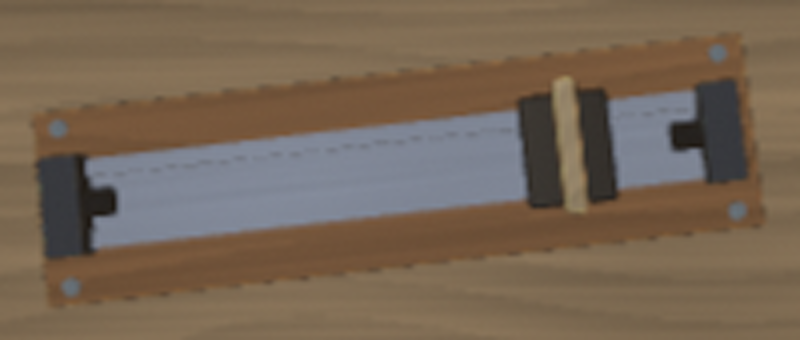

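Run:
```python
from h import *
P=lambda x,y:(190+x/4-.375,262+y/4-.375)
c=[ray("top",P(*p),.006)[:2] for p in [(33,115),(740,33),(763,222),(52,305)]]
print("plate",np.round(c,4), [round(np.linalg.norm(c[i]-c[(i+1)%4]),4) for i in range(4)])
mid=np.mean(c,0); ax=(c[0]+c[3])/2-(c[1]+c[2])/2; L=np.linalg.norm(ax); ax/=L
print("mid",mid,"axis",ax,np.degrees(np.arctan2(ax[1],ax[0])))
for nm,p,z in [("blkL",(61,205),.046),("blkR",(722,131),.046)]:
    q=ray("top",P(*p),z)[:2]; print(nm,q,(q-mid)@ax)
b=[ray("top",P(*p),z)[:2] for p,z in [((61,205),.046),((722,131),.046)]]
ax2=b[0]-b[1];print("blk dist",np.linalg.norm(ax2),"mid",(b[0]+b[1])/2,np.degrees(np.arctan2(ax2[1],ax2[0])))
q=ray("top",(332.0,297.56),.13)[:2]; print("fin",q,(q-mid)@ax, (q-mid)@np.array([ax[1],-ax[0]]))
for u in [(324.56,299.67),(338.97,298.23)]:
    q=ray("top",u,.05)[:2]; print("carr",q,(q-mid)@ax)
s=ctrl.state(); R=cv2.Rodrigues(s["eef_rot"])[0]; print(np.round(R,3))
```

```text
plate [[ 0.5096  0.2821]
 [ 0.5512 -0.1243]
 [ 0.4434 -0.1345]
 [ 0.4023  0.2693]] [np.float64(0.4086), np.float64(0.1082), np.float64(0.4059), np.float64(0.1081)]
mid [0.47664577 0.07314375] axis [-0.10155735  0.99482969] 95.82885676473066
blkL [0.45852619 0.25599237] 0.18374341453547502
blkR [ 0.49417956 -0.10885159] -0.18283505942037057
blk dist 0.36658189427367355 mid [0.47635288 0.07357039] 95.5813507858504
fin [ 0.48655055 -0.0229944 ] -0.09664699103315988 9.003676458691389e-05
carr [ 0.48382623 -0.00793661] -0.08139038454586195
carr [ 0.48655196 -0.03970053] -0.11326688334299694
[[-0.001  0.311  0.951]
 [-0.002  0.951 -0.311]
 [-1.    -0.002 -0.   ]]
```

Call:
jog_arm --deltas '[{"xyz": [0,-26,23.5],"delta_rot": [-12,0,0],"jaw": 0.3},{"xyz": [0,-26,23.5],"delta_rot": [-12,0,0],"jaw": 0.3},{"xyz": [0,-26,23.5],"delta_rot": [-12,0,0],"jaw": 0.3},{"xyz": [0,-26,23.5],"delta_rot": [-23.8,0,0],"jaw": 0.3},{"xyz": [0,-52,47],"delta_rot": [-23.8,0,0],"jaw": 0.3},{"xyz": [0,-52,47],"delta_rot": [-23.8,0,0],"jaw": 0.3},{"xyz": [0,-52,47],"delta_rot": [-23.8,0,0],"jaw": 0.3},{"xyz": [0,-52,47],"delta_rot": [-23.8,0,0],"jaw": 0.3},{"xyz": [0,-52,47],"delta_rot": [-23.8,0,0],"jaw": 0.3},{"xyz": [0,-52,47],"delta_rot": [-23.8,0,0],"jaw": 0.3}]'

```text
time_s: 0.93
ee_pos: [0.3706, 0.2376, 0.2053]
eef_rot: [-0.079, 1.569, 0.079]
contact_force: [1.3, 0.5, 1.6]
width: 0.061
```

Call:
jog_arm --deltas '[{"xyz": [0,-26.5,8.8],"jaw": 0.3},{"xyz": [0,-26.5,8.8],"jaw": 0.3},{"xyz": [0,-26.5,8.8],"jaw": 0.3},{"xyz": [0,-26.5,8.8],"jaw": 0.3},{"xyz": [0,-26.5,8.8],"jaw": 0.3},{"xyz": [0,-26.5,8.8],"jaw": 0.3},{"xyz": [0,-26.5,8.8],"jaw": 0.3},{"xyz": [0,-26.5,8.8],"jaw": 0.3},{"xyz": [0,-26.5,8.8],"jaw": 0.3}]'

```text
$.deltas[0]: bad value
```

```bash
cat >> h.py <<'E'
MID=np.array([.4765,.0733]); AX=np.array([-.0993,.9951])
def rep(tgt=None):
    s=ctrl.state(); R=cv2.Rodrigues(s["eef_rot"])[0]; p=s["ee_pos"]
    print("t",s["time_s"],"p",p.round(4),"s mm",round(((p[:2]-MID)@AX)*1e3,1),"F_ax",round(s["contact_force"][:2]@AX,2),"yaw(y)",np.degrees(np.arctan2(R[1,1],R[0,1])).round(2),"down",R[:,0].round(3),"w",s["width"])
    if tgt is not None: print("delta cm",(R.T@(np.array(tgt)-p)*100).round(2))
E
python3 - <<'E'
from h import *
rep((.4861,-.0229,.086))
cv2.imwrite("pics/w1.png",vision.get_image("wrist")[:,:,::-1])
E
```

```text
t 0.9333 p [0.3706 0.2376 0.2053] s mm 174.0 F_ax 0.34 yaw(y) 95.74 down [ 0. -0. -1.] w 0.06095811326841392
delta cm [ 11.93 -27.07   8.89]
```

View pics/w1.png

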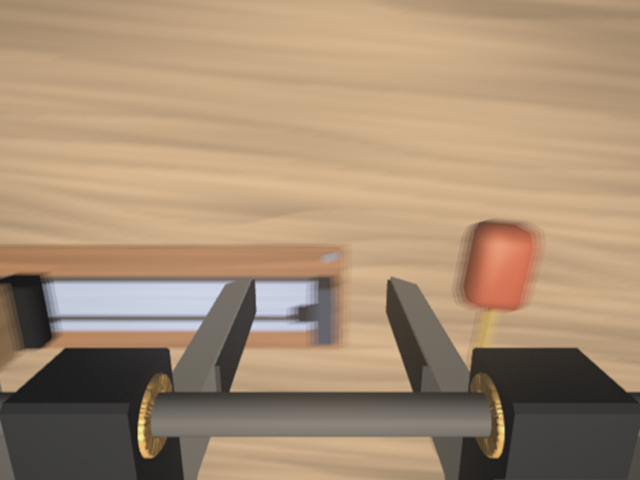

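The move was refused because every row needs delta_rot. The wrist view shows the far block at (325,315) under the fingers, which agrees with s = 174 mm.

Call:
jog_arm --deltas '[{"xyz": [0,-27,8.9],"delta_rot": [0,0,0],"jaw": 0.3},{"xyz": [0,-27,8.9],"delta_rot": [0,0,0],"jaw": 0.3},{"xyz": [0,-27,8.9],"delta_rot": [0,0,0],"jaw": 0.3},{"xyz": [0,-27,8.9],"delta_rot": [0,0,0],"jaw": 0.3},{"xyz": [0,-27,8.9],"delta_rot": [0,0,0],"jaw": 0.3},{"xyz": [0,-27,8.9],"delta_rot": [0,0,0],"jaw": 0.3},{"xyz": [0,-27,8.9],"delta_rot": [0,0,0],"jaw": 0.3},{"xyz": [0,-27,8.9],"delta_rot": [0,0,0],"jaw": 0.3},{"xyz": [0,-27,8.9],"delta_rot": [0,0,0],"jaw": 0.3},{"xyz": [0,-27,8.9],"delta_rot": [0,0,0],"jaw": 0.3}]'

```text
time_s: 1.82
ee_pos: [0.4854, -0.0198, 0.2049]
eef_rot: [-0.078, 1.571, 0.079]
contact_force: [-0.3, 1.2, -0.1]
width: 0.0611
```

Run:
```python
from h import *
rep((.4861,-.0229,.086))
cv2.imwrite("pics/w2.png",vision.get_image("wrist")[:,:,::-1])
```

```text
t 1.8167 p [ 0.4854 -0.0198  0.2049] s mm -93.6 F_ax 1.19 yaw(y) 95.7 down [-0.001  0.001 -1.   ] w 0.06109922823767184
delta cm [11.89 -0.32  0.05]
```

View pics/w2.png

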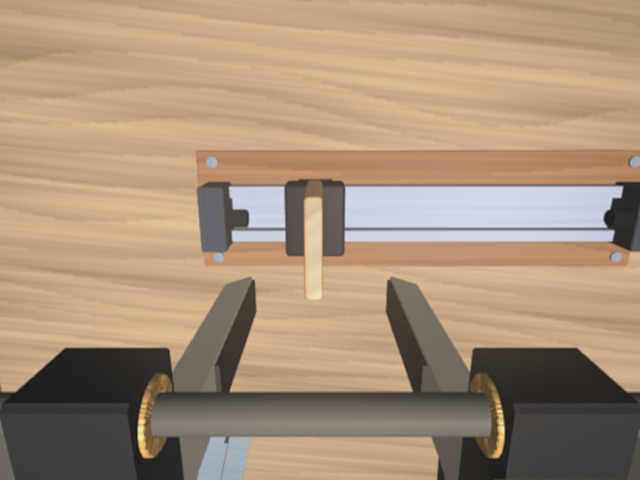

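Fin top is at column 313, between the fingers (255–387), so the grip is aligned. Going down and gripping.

Call:
jog_arm --deltas '[{"xyz": [4,-0.3,0],"delta_rot": [0,0,0],"jaw": 0.3},{"xyz": [8,-0.3,0],"delta_rot": [0,0,0],"jaw": 0.3},{"xyz": [10.5,-0.3,0],"delta_rot": [0,0,0],"jaw": 0.3},{"xyz": [11.9,-0.3,0],"delta_rot": [0,0,0],"jaw": 0.3},{"xyz": [11.9,-0.3,0],"delta_rot": [0,0,0],"jaw": -0.4},{"xyz": [11.9,-0.3,0],"delta_rot": [0,0,0],"jaw": -0.7},{"xyz": [11.9,-0.3,0],"delta_rot": [0,0,0],"jaw": -1},{"xyz": [11.9,-0.3,0],"delta_rot": [0,0,0],"jaw": -1},{"xyz": [11.9,-0.3,0],"delta_rot": [0,0,0],"jaw": -1},{"xyz": [11.9,-0.3,0],"delta_rot": [0,0,0],"jaw": -1}]' --squeeze 25

```text
time_s: 2.7
ee_pos: [0.487, -0.0235, 0.0876]
eef_rot: [-0.079, 1.567, 0.078]
contact_force: [-0.7, 0.3, -0.2]
width: 0.0245
```

Run:
```python
from h import *
rep()
```

```text
t 2.7 p [ 0.487  -0.0235  0.0876] s mm -97.3 F_ax 0.39 yaw(y) 95.72 down [ 0.002 -0.001 -1.   ] w 0.024465671038691936
```

Call:
jog_arm --deltas '[{"xyz": [0,0,0],"delta_rot": [0,0,0],"jaw": -1},{"xyz": [0,0,0],"delta_rot": [0,0,0],"jaw": -1},{"xyz": [0,0,0],"delta_rot": [0,0,0],"jaw": -1},{"xyz": [0,0,0],"delta_rot": [0,0,0],"jaw": -1},{"xyz": [0,0,0],"delta_rot": [0,0,0],"jaw": -1}]'

```text
time_s: 3.12
ee_pos: [0.4866, -0.0236, 0.087]
eef_rot: [-0.078, 1.569, 0.078]
contact_force: [-1.1, -1.3, 3.7]
width: 0.0122
```

Run:
```python
from h import *
rep()
```

```text
t 3.1167 p [ 0.4866 -0.0236  0.087 ] s mm -97.4 F_ax -1.18 yaw(y) 95.7 down [ 0.001 -0.    -1.   ] w 0.01217314111628508
```

Call:
jog_arm --deltas '[{"xyz": [0,0.5,0],"delta_rot": [0,0,0],"jaw": -1},{"xyz": [0,1.0,0],"delta_rot": [0,0,0],"jaw": -1},{"xyz": [0,1.5,0],"delta_rot": [0,0,0],"jaw": -1},{"xyz": [0,2.0,0],"delta_rot": [0,0,0],"jaw": -1},{"xyz": [0,2.5,0],"delta_rot": [0,0,0],"jaw": -1},{"xyz": [0,3.0,0],"delta_rot": [0,0,0],"jaw": -1},{"xyz": [0,3.4,0],"delta_rot": [0,0,0],"jaw": -1},{"xyz": [0,3.8,0],"delta_rot": [0,0,0],"jaw": -1},{"xyz": [0,4.1,0],"delta_rot": [0,0,0],"jaw": -1},{"xyz": [0,4.4,0],"delta_rot": [0,0,0],"jaw": -1}]' --squeeze 35

```text
time_s: 3.95
ee_pos: [0.4821, 0.0209, 0.087]
eef_rot: [-0.079, 1.569, 0.078]
contact_force: [-0.4, -2.2, 5.7]
width: 0.0115
```

Run:
```python
from h import *
rep()
```

```text
t 3.95 p [0.4821 0.0209 0.087 ] s mm -52.7 F_ax -2.18 yaw(y) 95.73 down [ 0.001 -0.    -1.   ] w 0.011464249947915655
```

Call:
jog_arm --deltas '[{"xyz": [0,0.2,0],"delta_rot": [0,0,0],"jaw": -1},{"xyz": [0,0.4,0],"delta_rot": [0,0,0],"jaw": -1},{"xyz": [0,0.6,0],"delta_rot": [0,0,0],"jaw": -1}]'

```text
time_s: 4.2
ee_pos: [0.4816, 0.0268, 0.087]
eef_rot: [-0.079, 1.569, 0.078]
contact_force: [-1.2, -2.3, 4.8]
width: 0.012
```

Call:
jog_arm --deltas '[{"xyz": [0,0.2,0],"delta_rot": [0,0,0],"jaw": -1},{"xyz": [0,0.4,0],"delta_rot": [0,0,0],"jaw": -1},{"xyz": [0,0.6,0],"delta_rot": [0,0,0],"jaw": -1}]'

```text
time_s: 4.45
ee_pos: [0.481, 0.0328, 0.087]
eef_rot: [-0.079, 1.569, 0.078]
contact_force: [-0.9, -2.0, 6.2]
width: 0.0118
```

Call:
jog_arm --deltas '[{"xyz": [0,0.2,0],"delta_rot": [0,0,0],"jaw": -1},{"xyz": [0,0.4,0],"delta_rot": [0,0,0],"jaw": -1},{"xyz": [0,0.6,0],"delta_rot": [0,0,0],"jaw": -1}]'

```text
time_s: 4.7
ee_pos: [0.4804, 0.0387, 0.087]
eef_rot: [-0.079, 1.569, 0.078]
contact_force: [-0.5, -0.8, 5.2]
width: 0.0115
```

Call:
jog_arm --deltas '[{"xyz": [0,0.2,0],"delta_rot": [0,0,0],"jaw": -1},{"xyz": [0,0.4,0],"delta_rot": [0,0,0],"jaw": -1},{"xyz": [0,0.6,0],"delta_rot": [0,0,0],"jaw": -1}]'

```text
time_s: 4.95
ee_pos: [0.4798, 0.0447, 0.087]
eef_rot: [-0.079, 1.569, 0.078]
contact_force: [-1.1, -1.3, 5.2]
width: 0.0118
```

Call:
jog_arm --deltas '[{"xyz": [0,0.2,0],"delta_rot": [0,0,0],"jaw": -1},{"xyz": [0,0.4,0],"delta_rot": [0,0,0],"jaw": -1},{"xyz": [0,0.6,0],"delta_rot": [0,0,0],"jaw": -1}]'

```text
time_s: 5.2
ee_pos: [0.4792, 0.0507, 0.087]
eef_rot: [-0.079, 1.569, 0.078]
contact_force: [-0.7, -1.1, 5.2]
width: 0.0118
```

Call:
jog_arm --deltas '[{"xyz": [0,0.2,0],"delta_rot": [0,0,0],"jaw": -1},{"xyz": [0,0.4,0],"delta_rot": [0,0,0],"jaw": -1},{"xyz": [0,0.6,0],"delta_rot": [0,0,0],"jaw": -1}]'

```text
time_s: 5.45
ee_pos: [0.4786, 0.0567, 0.087]
eef_rot: [-0.079, 1.569, 0.078]
contact_force: [-0.8, -1.8, 5.1]
width: 0.0116
```

Call:
jog_arm --deltas '[{"xyz": [0,0.2,0],"delta_rot": [0,0,0],"jaw": -1},{"xyz": [0,0.4,0],"delta_rot": [0,0,0],"jaw": -1},{"xyz": [0,0.6,0],"delta_rot": [0,0,0],"jaw": -1}]'

```text
time_s: 5.7
ee_pos: [0.478, 0.0626, 0.087]
eef_rot: [-0.079, 1.569, 0.078]
contact_force: [-0.5, -2.5, 4.7]
width: 0.0121
```

Call:
jog_arm --deltas '[{"xyz": [0,0.2,0],"delta_rot": [0,0,0],"jaw": -1},{"xyz": [0,0.4,0],"delta_rot": [0,0,0],"jaw": -1},{"xyz": [0,0.6,0],"delta_rot": [0,0,0],"jaw": -1}]'

```text
time_s: 5.95
ee_pos: [0.4774, 0.0686, 0.087]
eef_rot: [-0.079, 1.569, 0.078]
contact_force: [-0.4, -1.6, 5.7]
width: 0.0123
```

Call:
jog_arm --deltas '[{"xyz": [0,0.2,0],"delta_rot": [0,0,0],"jaw": -1},{"xyz": [0,0.4,0],"delta_rot": [0,0,0],"jaw": -1},{"xyz": [0,0.6,0],"delta_rot": [0,0,0],"jaw": -1}]'

```text
time_s: 6.2
ee_pos: [0.4769, 0.074, 0.087]
eef_rot: [-0.08, 1.568, 0.077]
contact_force: [-1.1, -8.2, 4.9]
width: 0.0122
```

Call:
jog_arm --deltas '[{"xyz": [0,0.2,0],"delta_rot": [0,0,0],"jaw": -1},{"xyz": [0,0.4,0],"delta_rot": [0,0,0],"jaw": -1},{"xyz": [0,0.6,0],"delta_rot": [0,0,0],"jaw": -1}]'

```text
time_s: 6.45
ee_pos: [0.4764, 0.0786, 0.087]
eef_rot: [-0.082, 1.569, 0.075]
contact_force: [-0.5, -10.5, 5.1]
width: 0.0119
```

Call:
jog_arm --deltas '[{"xyz": [0,0.2,0],"delta_rot": [0,0,0],"jaw": -1},{"xyz": [0,0.4,0],"delta_rot": [0,0,0],"jaw": -1},{"xyz": [0,0.6,0],"delta_rot": [0,0,0],"jaw": -1}]'

```text
time_s: 6.7
ee_pos: [0.4757, 0.0852, 0.087]
eef_rot: [-0.081, 1.569, 0.076]
contact_force: [-0.3, -7.2, 6.0]
width: 0.0117
```

Call:
jog_arm --deltas '[{"xyz": [0,0.2,0],"delta_rot": [0,0,0],"jaw": -1},{"xyz": [0,0.4,0],"delta_rot": [0,0,0],"jaw": -1},{"xyz": [0,0.6,0],"delta_rot": [0,0,0],"jaw": -1}]'

```text
time_s: 6.95
ee_pos: [0.4751, 0.0919, 0.087]
eef_rot: [-0.079, 1.569, 0.077]
contact_force: [-0.3, -3.6, 5.3]
width: 0.0119
```

Call:
jog_arm --deltas '[{"xyz": [0,0.2,0],"delta_rot": [0,0,0],"jaw": -1},{"xyz": [0,0.4,0],"delta_rot": [0,0,0],"jaw": -1},{"xyz": [0,0.6,0],"delta_rot": [0,0,0],"jaw": -1}]'

```text
time_s: 7.2
ee_pos: [0.4744, 0.0985, 0.0869]
eef_rot: [-0.079, 1.568, 0.078]
contact_force: [-0.9, -1.5, 5.3]
width: 0.0119
```

Call:
jog_arm --deltas '[{"xyz": [0,0.2,0],"delta_rot": [0,0,0],"jaw": -1},{"xyz": [0,0.4,0],"delta_rot": [0,0,0],"jaw": -1},{"xyz": [0,0.6,0],"delta_rot": [0,0,0],"jaw": -1}]'

```text
time_s: 7.45
ee_pos: [0.4738, 0.1045, 0.087]
eef_rot: [-0.079, 1.568, 0.078]
contact_force: [0.1, -1.4, 5.4]
width: 0.0119
```

Call:
jog_arm --deltas '[{"xyz": [0,0.2,0],"delta_rot": [0,0,0],"jaw": -1},{"xyz": [0,0.4,0],"delta_rot": [0,0,0],"jaw": -1},{"xyz": [0,0.6,0],"delta_rot": [0,0,0],"jaw": -1}]'

```text
time_s: 7.7
ee_pos: [0.4732, 0.1105, 0.087]
eef_rot: [-0.079, 1.568, 0.078]
contact_force: [-1.4, -1.6, 4.7]
width: 0.0115
```

Call:
jog_arm --deltas '[{"xyz": [0,0.2,0],"delta_rot": [0,0,0],"jaw": -1},{"xyz": [0,0.4,0],"delta_rot": [0,0,0],"jaw": -1},{"xyz": [0,0.6,0],"delta_rot": [0,0,0],"jaw": -1}]'

```text
time_s: 7.95
ee_pos: [0.4726, 0.1164, 0.087]
eef_rot: [-0.079, 1.568, 0.078]
contact_force: [-0.5, -1.7, 5.3]
width: 0.0117
```

Call:
jog_arm --deltas '[{"xyz": [0,0.5,0],"delta_rot": [0,0,0],"jaw": -1},{"xyz": [0,1.2,0],"delta_rot": [0,0,0],"jaw": -1},{"xyz": [0,2.0,0],"delta_rot": [0,0,0],"jaw": -1},{"xyz": [0,2.8,0],"delta_rot": [0,0,0],"jaw": -1},{"xyz": [0,3.6,0],"delta_rot": [0,0,0],"jaw": -1},{"xyz": [0,4.4,0],"delta_rot": [0,0,0],"jaw": -1},{"xyz": [0,5.2,0],"delta_rot": [0,0,0],"jaw": -1},{"xyz": [0,6.0,0],"delta_rot": [0,0,0],"jaw": -1},{"xyz": [0,6.6,0],"delta_rot": [0,0,0],"jaw": -1},{"xyz": [0,7.0,0],"delta_rot": [0,0,0],"jaw": -1}]'

```text
time_s: 8.78
ee_pos: [0.4656, 0.1865, 0.087]
eef_rot: [-0.079, 1.568, 0.079]
contact_force: [0.7, -1.5, 5.1]
width: 0.0116
```

Call:
jog_arm --deltas '[{"xyz": [0,0.2,0],"delta_rot": [0,0,0],"jaw": -1},{"xyz": [0,0.4,0],"delta_rot": [0,0,0],"jaw": -1},{"xyz": [0,0.6,0],"delta_rot": [0,0,0],"jaw": -1},{"xyz": [0,0.8,0],"delta_rot": [0,0,0],"jaw": -1},{"xyz": [0,1.0,0],"delta_rot": [0,0,0],"jaw": -1},{"xyz": [0,1.2,0],"delta_rot": [0,0,0],"jaw": -1}]'

```text
time_s: 9.28
ee_pos: [0.4644, 0.198, 0.087]
eef_rot: [-0.079, 1.568, 0.078]
contact_force: [-0.3, -1.9, 5.3]
width: 0.0118
```

Run:
```python
from h import *
rep()
```

```text
t 9.2833 p [0.4644 0.198  0.087 ] s mm 125.3 F_ax -1.9 yaw(y) 95.72 down [ 0.001 -0.    -1.   ] w 0.011772739368276015
```

Call:
jog_arm --deltas '[{"xyz": [0,0.1,0],"delta_rot": [0,0,0],"jaw": -1},{"xyz": [0,0.2,0],"delta_rot": [0,0,0],"jaw": -1},{"xyz": [0,0.3,0],"delta_rot": [0,0,0],"jaw": -1},{"xyz": [0,0.4,0],"delta_rot": [0,0,0],"jaw": -1}]'

```text
time_s: 9.62
ee_pos: [0.4641, 0.2019, 0.087]
eef_rot: [-0.079, 1.568, 0.078]
contact_force: [-0.1, -1.5, 5.3]
width: 0.0117
```

Call:
jog_arm --deltas '[{"xyz": [0,0.1,0],"delta_rot": [0,0,0],"jaw": -1},{"xyz": [0,0.2,0],"delta_rot": [0,0,0],"jaw": -1},{"xyz": [0,0.3,0],"delta_rot": [0,0,0],"jaw": -1}]'

```text
time_s: 9.87
ee_pos: [0.4638, 0.2043, 0.087]
eef_rot: [-0.08, 1.568, 0.077]
contact_force: [0.2, -5.5, 6.4]
width: 0.0118
```

Call:
jog_arm --deltas '[{"xyz": [0,0.1,0],"delta_rot": [0,0,0],"jaw": -1},{"xyz": [0,0.2,0],"delta_rot": [0,0,0],"jaw": -1},{"xyz": [0,0.2,0],"delta_rot": [0,0,0],"jaw": -1},{"xyz": [0,0.2,0],"delta_rot": [0,0,0],"jaw": -1}]'

```text
time_s: 10.2
ee_pos: [0.4636, 0.2059, 0.087]
eef_rot: [-0.08, 1.569, 0.077]
contact_force: [-0.5, -6.3, 6.6]
width: 0.0118
```

Run:
```python
from h import *
rep()
```

```text
t 10.2 p [0.4636 0.2059 0.087 ] s mm 133.3 F_ax -6.2 yaw(y) 95.73 down [ 0.001 -0.002 -1.   ] w 0.011839835956806818
```

Far bumper touched at about 5 N. Going back.

Call:
jog_arm --deltas '[{"xyz": [0,-0.4,0],"delta_rot": [0,0,0],"jaw": -1},{"xyz": [0,-1.2,0],"delta_rot": [0,0,0],"jaw": -1},{"xyz": [0,-2.2,0],"delta_rot": [0,0,0],"jaw": -1},{"xyz": [0,-3.3,0],"delta_rot": [0,0,0],"jaw": -1},{"xyz": [0,-4.5,0],"delta_rot": [0,0,0],"jaw": -1},{"xyz": [0,-5.7,0],"delta_rot": [0,0,0],"jaw": -1},{"xyz": [0,-6.9,0],"delta_rot": [0,0,0],"jaw": -1},{"xyz": [0,-8.1,0],"delta_rot": [0,0,0],"jaw": -1},{"xyz": [0,-9.2,0],"delta_rot": [0,0,0],"jaw": -1},{"xyz": [0,-10,0],"delta_rot": [0,0,0],"jaw": -1}]'

```text
time_s: 11.03
ee_pos: [0.4735, 0.107, 0.0869]
eef_rot: [-0.077, 1.569, 0.079]
contact_force: [-1.3, 2.0, 5.6]
width: 0.0122
```

Call:
jog_arm --deltas '[{"xyz": [0,-0.2,0],"delta_rot": [0,0,0],"jaw": -1},{"xyz": [0,-0.4,0],"delta_rot": [0,0,0],"jaw": -1}]'

```text
time_s: 11.2
ee_pos: [0.4739, 0.1033, 0.087]
eef_rot: [-0.077, 1.568, 0.079]
contact_force: [-1.0, 1.5, 5.7]
width: 0.0116
```

Call:
jog_arm --deltas '[{"xyz": [0,-0.2,0],"delta_rot": [0,0,0],"jaw": -1},{"xyz": [0,-0.4,0],"delta_rot": [0,0,0],"jaw": -1}]'

```text
time_s: 11.37
ee_pos: [0.4743, 0.0996, 0.087]
eef_rot: [-0.078, 1.568, 0.079]
contact_force: [0.2, 1.6, 6.1]
width: 0.012
```

Call:
jog_arm --deltas '[{"xyz": [0,-0.15,0],"delta_rot": [0,0,0],"jaw": -1},{"xyz": [0,-0.3,0],"delta_rot": [0,0,0],"jaw": -1}]'

```text
time_s: 11.53
ee_pos: [0.4746, 0.0967, 0.087]
eef_rot: [-0.078, 1.568, 0.079]
contact_force: [0.1, 1.6, 5.9]
width: 0.0117
```

Call:
jog_arm --deltas '[{"xyz": [0,-0.15,0],"delta_rot": [0,0,0],"jaw": -1},{"xyz": [0,-0.3,0],"delta_rot": [0,0,0],"jaw": -1}]'

```text
time_s: 11.7
ee_pos: [0.4749, 0.0937, 0.087]
eef_rot: [-0.078, 1.568, 0.079]
contact_force: [-0.3, 2.3, 5.6]
width: 0.0118
```

Call:
jog_arm --deltas '[{"xyz": [0,-0.15,0],"delta_rot": [0,0,0],"jaw": -1},{"xyz": [0,-0.3,0],"delta_rot": [0,0,0],"jaw": -1}]'

```text
time_s: 11.87
ee_pos: [0.4751, 0.0918, 0.087]
eef_rot: [-0.075, 1.568, 0.081]
contact_force: [-0.7, 9.0, 6.2]
width: 0.0119
```

Call:
jog_arm --deltas '[{"xyz": [0,-0.15,0],"delta_rot": [0,0,0],"jaw": -1},{"xyz": [0,-0.3,0],"delta_rot": [0,0,0],"jaw": -1}]'

```text
time_s: 12.03
ee_pos: [0.4753, 0.0897, 0.087]
eef_rot: [-0.074, 1.568, 0.082]
contact_force: [-0.5, 10.8, 6.6]
width: 0.0116
```

Call:
jog_arm --deltas '[{"xyz": [0,-0.15,0],"delta_rot": [0,0,0],"jaw": -1},{"xyz": [0,-0.3,0],"delta_rot": [0,0,0],"jaw": -1}]'

```text
time_s: 12.2
ee_pos: [0.4756, 0.0867, 0.087]
eef_rot: [-0.075, 1.568, 0.082]
contact_force: [-1.2, 11.1, 7.1]
width: 0.0121
```

Call:
jog_arm --deltas '[{"xyz": [0,-0.15,0],"delta_rot": [0,0,0],"jaw": -1},{"xyz": [0,-0.3,0],"delta_rot": [0,0,0],"jaw": -1}]'

```text
time_s: 12.37
ee_pos: [0.4759, 0.0834, 0.087]
eef_rot: [-0.075, 1.568, 0.081]
contact_force: [-0.8, 9.2, 7.1]
width: 0.0117
```

Call:
jog_arm --deltas '[{"xyz": [0,-0.15,0],"delta_rot": [0,0,0],"jaw": -1},{"xyz": [0,-0.3,0],"delta_rot": [0,0,0],"jaw": -1}]'

```text
time_s: 12.53
ee_pos: [0.4762, 0.08, 0.087]
eef_rot: [-0.076, 1.568, 0.081]
contact_force: [-0.7, 6.9, 6.7]
width: 0.012
```

Call:
jog_arm --deltas '[{"xyz": [0,-0.15,0],"delta_rot": [0,0,0],"jaw": -1},{"xyz": [0,-0.3,0],"delta_rot": [0,0,0],"jaw": -1}]'

```text
time_s: 12.7
ee_pos: [0.4766, 0.0767, 0.087]
eef_rot: [-0.077, 1.568, 0.08]
contact_force: [-0.6, 5.5, 6.4]
width: 0.012
```

Call:
jog_arm --deltas '[{"xyz": [0,-0.15,0],"delta_rot": [0,0,0],"jaw": -1},{"xyz": [0,-0.3,0],"delta_rot": [0,0,0],"jaw": -1}]'

```text
time_s: 12.87
ee_pos: [0.4769, 0.0732, 0.087]
eef_rot: [-0.078, 1.568, 0.08]
contact_force: [-0.8, 1.7, 6.1]
width: 0.012
```

Drag was felt over y ≈ 0.072–0.093 going out and 0.0925–0.074 coming back, so the centre is at y ≈ 0.0825. Going on to the near bumper, which should touch at y ≈ -0.056.

Call:
jog_arm --deltas '[{"xyz": [0,-0.5,0],"delta_rot": [0,0,0],"jaw": -1},{"xyz": [0,-1.5,0],"delta_rot": [0,0,0],"jaw": -1},{"xyz": [0,-2.7,0],"delta_rot": [0,0,0],"jaw": -1},{"xyz": [0,-4.0,0],"delta_rot": [0,0,0],"jaw": -1},{"xyz": [0,-5.3,0],"delta_rot": [0,0,0],"jaw": -1},{"xyz": [0,-6.6,0],"delta_rot": [0,0,0],"jaw": -1},{"xyz": [0,-7.9,0],"delta_rot": [0,0,0],"jaw": -1},{"xyz": [0,-9.1,0],"delta_rot": [0,0,0],"jaw": -1},{"xyz": [0,-10.2,0],"delta_rot": [0,0,0],"jaw": -1},{"xyz": [0,-10.8,0],"delta_rot": [0,0,0],"jaw": -1}]'

```text
time_s: 13.7
ee_pos: [0.4878, -0.0356, 0.087]
eef_rot: [-0.077, 1.569, 0.078]
contact_force: [-1.4, 1.9, 6.9]
width: 0.0117
```

Call:
jog_arm --deltas '[{"xyz": [0,-0.2,0],"delta_rot": [0,0,0],"jaw": -1},{"xyz": [0,-0.4,0],"delta_rot": [0,0,0],"jaw": -1},{"xyz": [0,-0.6,0],"delta_rot": [0,0,0],"jaw": -1},{"xyz": [0,-0.8,0],"delta_rot": [0,0,0],"jaw": -1},{"xyz": [0,-1.0,0],"delta_rot": [0,0,0],"jaw": -1},{"xyz": [0,-1.2,0],"delta_rot": [0,0,0],"jaw": -1}]'

```text
time_s: 14.2
ee_pos: [0.4889, -0.0467, 0.0869]
eef_rot: [-0.078, 1.569, 0.079]
contact_force: [-0.8, 2.6, 6.9]
width: 0.0117
```

Call:
jog_arm --deltas '[{"xyz": [0,-0.1,0],"delta_rot": [0,0,0],"jaw": -1},{"xyz": [0,-0.2,0],"delta_rot": [0,0,0],"jaw": -1},{"xyz": [0,-0.3,0],"delta_rot": [0,0,0],"jaw": -1},{"xyz": [0,-0.4,0],"delta_rot": [0,0,0],"jaw": -1}]'

```text
time_s: 14.53
ee_pos: [0.4893, -0.0506, 0.0869]
eef_rot: [-0.078, 1.569, 0.079]
contact_force: [-1.3, 0.6, 7.2]
width: 0.0121
```

Call:
jog_arm --deltas '[{"xyz": [0,-0.1,0],"delta_rot": [0,0,0],"jaw": -1},{"xyz": [0,-0.2,0],"delta_rot": [0,0,0],"jaw": -1},{"xyz": [0,-0.3,0],"delta_rot": [0,0,0],"jaw": -1},{"xyz": [0,-0.4,0],"delta_rot": [0,0,0],"jaw": -1}]'

```text
time_s: 14.87
ee_pos: [0.4897, -0.0546, 0.087]
eef_rot: [-0.078, 1.569, 0.079]
contact_force: [-1.0, 1.7, 6.6]
width: 0.0122
```

Call:
jog_arm --deltas '[{"xyz": [0,-0.1,0],"delta_rot": [0,0,0],"jaw": -1},{"xyz": [0,-0.2,0],"delta_rot": [0,0,0],"jaw": -1},{"xyz": [0,-0.3,0],"delta_rot": [0,0,0],"jaw": -1}]'

```text
time_s: 15.12
ee_pos: [0.49, -0.0576, 0.0869]
eef_rot: [-0.078, 1.569, 0.079]
contact_force: [-1.9, 1.7, 6.9]
width: 0.0121
```

Call:
jog_arm --deltas '[{"xyz": [0,-0.1,0],"delta_rot": [0,0,0],"jaw": -1},{"xyz": [0,-0.2,0],"delta_rot": [0,0,0],"jaw": -1},{"xyz": [0,-0.3,0],"delta_rot": [0,0,0],"jaw": -1}]'

```text
time_s: 15.37
ee_pos: [0.4902, -0.0599, 0.0869]
eef_rot: [-0.077, 1.569, 0.08]
contact_force: [-1.2, 6.6, 7.4]
width: 0.0118
```

Call:
jog_arm --deltas '[{"xyz": [0,-0.1,0],"delta_rot": [0,0,0],"jaw": -1},{"xyz": [0,-0.2,0],"delta_rot": [0,0,0],"jaw": -1},{"xyz": [0,-0.2,0],"delta_rot": [0,0,0],"jaw": -1},{"xyz": [0,-0.2,0],"delta_rot": [0,0,0],"jaw": -1}]'

```text
time_s: 15.7
ee_pos: [0.4904, -0.0616, 0.087]
eef_rot: [-0.077, 1.569, 0.08]
contact_force: [-1.2, 5.4, 8.0]
width: 0.0119
```

Run:
```python
from h import *
rep((.4759,.0825,.087))
```

```text
t 15.7 p [ 0.4904 -0.0616  0.087 ] s mm -135.6 F_ax 5.45 yaw(y) 95.72 down [ 0.     0.002 -1.   ] w 0.011929390329284036
delta cm [ 0.03 14.48 -0.  ]
```

Near bumper touched at about 4 N. Moving to the sticky spot.

Call:
jog_arm --deltas '[{"xyz": [0,0.5,0],"delta_rot": [0,0,0],"jaw": -1},{"xyz": [0,1.5,0],"delta_rot": [0,0,0],"jaw": -1},{"xyz": [0,3.0,0],"delta_rot": [0,0,0],"jaw": -1},{"xyz": [0,4.6,0],"delta_rot": [0,0,0],"jaw": -1},{"xyz": [0,6.2,0],"delta_rot": [0,0,0],"jaw": -1},{"xyz": [0,7.8,0],"delta_rot": [0,0,0],"jaw": -1},{"xyz": [0,9.4,0],"delta_rot": [0,0,0],"jaw": -1},{"xyz": [0,10.8,0],"delta_rot": [0,0,0],"jaw": -1},{"xyz": [0,12.0,0],"delta_rot": [0,0,0],"jaw": -1},{"xyz": [0,12.8,0],"delta_rot": [0,0,0],"jaw": -1}]'

```text
time_s: 16.53
ee_pos: [0.4777, 0.0653, 0.087]
eef_rot: [-0.079, 1.568, 0.079]
contact_force: [0.1, -1.6, 5.6]
width: 0.0116
```

Call:
jog_arm --deltas '[{"xyz": [0,0.1,0],"delta_rot": [0,0,0],"jaw": -1},{"xyz": [0,0.2,0],"delta_rot": [0,0,0],"jaw": -1}]'

```text
time_s: 16.7
ee_pos: [0.4775, 0.0669, 0.0869]
eef_rot: [-0.079, 1.568, 0.079]
contact_force: [-0.5, -2.0, 5.6]
width: 0.0119
```

Call:
jog_arm --deltas '[{"xyz": [0,0.1,0],"delta_rot": [0,0,0],"jaw": -1},{"xyz": [0,0.2,0],"delta_rot": [0,0,0],"jaw": -1}]'

```text
time_s: 16.87
ee_pos: [0.4774, 0.0685, 0.0869]
eef_rot: [-0.079, 1.569, 0.078]
contact_force: [-0.1, -1.9, 5.2]
width: 0.0118
```

Call:
jog_arm --deltas '[{"xyz": [0,0.1,0],"delta_rot": [0,0,0],"jaw": -1},{"xyz": [0,0.2,0],"delta_rot": [0,0,0],"jaw": -1}]'

```text
time_s: 17.03
ee_pos: [0.4772, 0.0704, 0.087]
eef_rot: [-0.079, 1.569, 0.078]
contact_force: [-0.6, -1.8, 6.5]
width: 0.0118
```

Call:
jog_arm --deltas '[{"xyz": [0,0.1,0],"delta_rot": [0,0,0],"jaw": -1},{"xyz": [0,0.2,0],"delta_rot": [0,0,0],"jaw": -1}]'

```text
time_s: 17.2
ee_pos: [0.477, 0.0723, 0.087]
eef_rot: [-0.079, 1.568, 0.078]
contact_force: [-0.5, -2.1, 6.5]
width: 0.0117
```

Call:
jog_arm --deltas '[{"xyz": [0,0.1,0],"delta_rot": [0,0,0],"jaw": -1},{"xyz": [0,0.2,0],"delta_rot": [0,0,0],"jaw": -1}]'

```text
time_s: 17.37
ee_pos: [0.4769, 0.0737, 0.087]
eef_rot: [-0.08, 1.568, 0.077]
contact_force: [-1.1, -7.4, 5.9]
width: 0.0117
```

Call:
jog_arm --deltas '[{"xyz": [0,0.1,0],"delta_rot": [0,0,0],"jaw": -1},{"xyz": [0,0.2,0],"delta_rot": [0,0,0],"jaw": -1}]'

```text
time_s: 17.53
ee_pos: [0.4768, 0.0746, 0.087]
eef_rot: [-0.082, 1.569, 0.076]
contact_force: [-0.7, -13.2, 5.2]
width: 0.0118
```

Call:
jog_arm --deltas '[{"xyz": [0,0.1,0],"delta_rot": [0,0,0],"jaw": -1},{"xyz": [0,0.2,0],"delta_rot": [0,0,0],"jaw": -1},{"xyz": [0,0.3,0],"delta_rot": [0,0,0],"jaw": -1},{"xyz": [0,0.4,0],"delta_rot": [0,0,0],"jaw": -1},{"xyz": [0,0.5,0],"delta_rot": [0,0,0],"jaw": -1},{"xyz": [0,0.6,0],"delta_rot": [0,0,0],"jaw": -1},{"xyz": [0,0.7,0],"delta_rot": [0,0,0],"jaw": -1},{"xyz": [0,0.7,0],"delta_rot": [0,0,0],"jaw": -1},{"xyz": [0,0.7,0],"delta_rot": [0,0,0],"jaw": -1}]'

```text
time_s: 18.28
ee_pos: [0.476, 0.0824, 0.087]
eef_rot: [-0.08, 1.569, 0.077]
contact_force: [-0.8, -5.7, 5.7]
width: 0.0117
```

Call:
jog_arm --deltas '[{"xyz": [0,-0.1,0],"delta_rot": [0,0,0],"jaw": -1},{"xyz": [0,-0.1,0],"delta_rot": [0,0,0],"jaw": -1},{"xyz": [0,-0.1,0],"delta_rot": [0,0,0],"jaw": -0.4},{"xyz": [0,-0.1,0],"delta_rot": [0,0,0],"jaw": 0},{"xyz": [0,-0.1,0],"delta_rot": [0,0,0],"jaw": 0.2},{"xyz": [0,-0.1,0],"delta_rot": [0,0,0],"jaw": 0.2},{"xyz": [0,-0.1,0],"delta_rot": [0,0,0],"jaw": 0.2},{"xyz": [0,-0.1,0],"delta_rot": [0,0,0],"jaw": 0.2}]'

```text
time_s: 18.95
ee_pos: [0.4754, 0.0822, 0.0862]
eef_rot: [-0.078, 1.57, 0.078]
contact_force: [-0.3, 0.2, -0.4]
width: 0.0482
```

Call:
jog_arm --deltas '[{"xyz": [-3,0,0],"delta_rot": [0,0,0],"jaw": 0.2},{"xyz": [-6,0,0],"delta_rot": [0,0,0],"jaw": 0.2},{"xyz": [-9,0,0],"delta_rot": [0,0,0],"jaw": 0.2},{"xyz": [-11,0,0],"delta_rot": [0,0,0],"jaw": 0.2},{"xyz": [-12,0,0],"delta_rot": [0,0,0],"jaw": 0.2},{"xyz": [-12,0,0],"delta_rot": [0,0,0],"jaw": 0.2},{"xyz": [-12,0,0],"delta_rot": [0,0,0],"jaw": 0.2}]'

```text
time_s: 19.53
ee_pos: [0.4754, 0.0822, 0.2058]
eef_rot: [-0.078, 1.57, 0.078]
contact_force: [-0.3, 0.5, -0.3]
width: 0.0563
```

Run:
```python
from h import *
rep()
im=vision.get_image("top")[:,:,::-1]; cv2.imwrite("pics/top1.png",im)
cv2.imwrite("pics/w3.png",vision.get_image("wrist")[:,:,::-1])
hsv=cv2.cvtColor(np.ascontiguousarray(im),cv2.COLOR_BGR2HSV)
roi=np.zeros(im.shape[:2],np.uint8); roi[262:347,190:390]=255
mk=cv2.inRange(hsv,(0,0,0),(179,255,62))&roi
for c in cv2.findContours(mk,cv2.RETR_EXTERNAL,cv2.CHAIN_APPROX_NONE)[0]:
    if cv2.contourArea(c)>40:
        r=cv2.minAreaRect(c); q=ray("top",r[0],.05)[:2]; print(r,q,(q-MID)@AX)
```

```text
t 19.5333 p [0.4754 0.0822 0.2058] s mm 8.9 F_ax 0.49 yaw(y) 95.7 down [-0.001  0.    -1.   ] w 0.056331787388855505
((204.1057891845703, 304.1006774902344), (8.646252632141113, 35.34447479248047), 6.709836959838867) [0.47767582 0.25710586] 0.18278845663293458
((363.0, 295.0), (24.0, 10.0), 90.0) [ 0.49291561 -0.09275753] -0.16687391313250133
((301.2705383300781, 308.9951477050781), (73.24027252197266, 15.642881393432617), 86.02750396728516) [0.46417499 0.04347732] -0.02845267113033286
((252.52969360351562, 308.4444885253906), (69.19790649414062, 77.08209991455078), 1.6135388612747192) [0.46679388 0.15052618] 0.07781159014930679
```

View pics/top1.png

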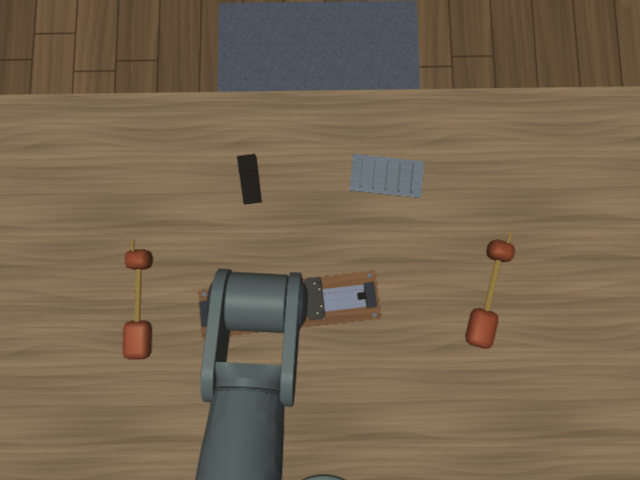

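View pics/w3.png

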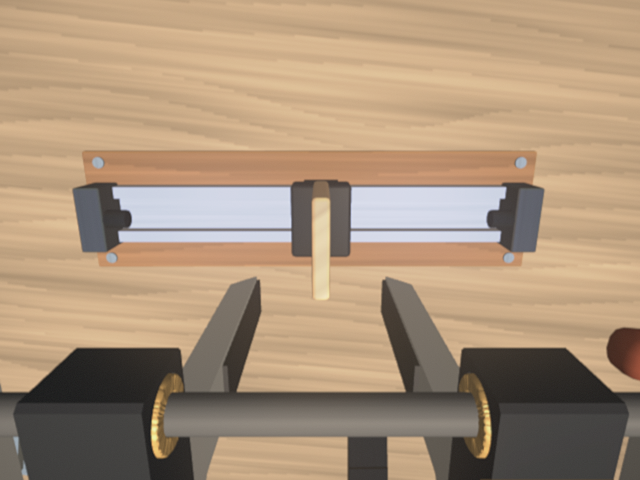

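In the wrist view the fin is at (321,245), midway between the open fingers (261 and 383), so the carriage stayed at y ≈ 0.082, clear of both bumpers. In the top view the trees, wedge and scraper are where they were. The arm hides the carriage there, so the top view can't confirm its position.

Run:
```python
from workcell import ctrl
print(ctrl.job_done(), ctrl.state()["time_s"])
```

```text
the job is handed in; nothing more can be done
the job is handed in; nothing more can be done
```

The divider is standing free on the sticky spot, about 9 mm to the far side of the track's middle. I handed the job in at about 20 s of the 72 s allowed.

- **Bumpers:** I gripped the fin and ran the divider to the far bumper first, then back to the near one. The arm's force reading at each bumper stayed below 7 N including the track's own drag, against the 20 N limit. Both touches were held for at least 0.25 s.
- **Sticky spot:** Drag rose from about 2 N to between 8 and 13 N. It began at y ≈ 0.073 m going out and y ≈ 0.0925 m coming back, which puts the centre at y ≈ 0.083 m. I let go at y ≈ 0.082 m, well inside the ±10 mm zone.
- **Last checks:**
  - The wrist picture shows the fin midway between the open fingers, with both bumpers clear.
  - The top picture shows the shoe trees, wedge and scraper plate where they were.
  - The arm hid the carriage in the top picture, so its resting place rests on the wrist picture and the gripper position alone.
  - The near bumper touched about 2 mm later than I predicted, which is within the 2 mm camera calibration.

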